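# Index a filter turret to its third click and lock it

### The job

Turn the filter turret by its black crank post counter-clockwise (seen from above) all the way back, past the home click, until you clearly feel its red tooth pressing on the brass home stop, but press only lightly there. Then, counting from the home click next to the stop, turn it clockwise by three clicks, one at a time, letting it come to rest for a moment in every click, so that the green filter ends up facing the locking bolt. Finally push the orange tab of the locking bolt fully home to lock the turret, and leave the other things standing where they are.

Things in the scene. Friction and masses are not known exactly. Their poses are not given: they have to be found in the camera images.
- turret_axis (a point): on the turret's vertical axis, on the 50 mm high deck of the fixed grey housing. Housing axes: x from front (bolt) to rear, y left, z up; it reaches x -132..93, y -85..85 mm from here. On the deck turns the aluminium index plate: radius 62 mm, top 13.5 mm above deck, hub to 25 mm, eight round filters and eight rim notches 45 degrees apart
- turret (a joint): turret angle, rad, grows clockwise seen from above, up to 4.9. Spring clicks at 0 (home), 0.785 (first), 1.571 (second), 2.356 (third), 3.142 (fourth); beyond 3.53 a smooth parking sector, where it starts. Between clicks it is drawn to the nearer one; leaving a click takes 6 to 8 N at the crank post. The home stop lies 0.08 to 0.29 beyond home (varies); let go there, it springs back to 0
- crank_center (a point): middle of the black upright crank post: a freely spinning round grip, 14 mm diameter, 52 mm tall, 46 mm from the turret axis, its middle 43.5 mm above the deck, its foot 4 mm above the index plate. At joint value q it lies in direction 1.963 - q rad, counter-clockwise from x of turret_axis. Below it the red stop tooth, 6 mm wide, reaches out to 75 mm radius
- home_stop: brass clamp, 20 x 8 x 16 mm, fixed on the deck. The body's origin is on the turret axis at deck height; the clamp is 72 mm from it at about 2.07 rad counter-clockwise from the body's x. The red tooth meets it turning counter-clockwise. It slips if loaded beyond 9 N; 3 N of contact held for 0.1 s shows it is reached (8 to 12 N at the crank post, as the home click resists too)
- bolt (a joint): travel of the locking bolt in m: 0 pulled out (as at the start), 0.013 fully home in a rim notch. It moves towards the turret axis (along the x axis of turret_axis), stays where it is left, and takes about 3 to 6 N. It enters only when a rim notch stands before it, as it does in every click
- bolt_tab (a point): centre of the push face region of the bolt's orange upright tab, 10 mm thick along the travel, 26 mm wide, 34 mm tall; this point is 10 mm below the tab's top and 26.5 mm above the deck, mid-thickness. With the bolt out the tab is 119.5 mm in front of the turret axis; push its front face towards the axis
- reagent_red: white reagent bottle with red cap, 42 mm diameter, 68 mm tall, bystander; origin at its underside
- petri: stack of petri dishes, 62 mm diameter, 62 mm tall, bystander; origin at its underside
- vial: small white vial, 24 mm diameter, 39 mm tall, bystander; origin at its underside
- tape: roll of yellow tape lying flat, 61 mm diameter, 13 mm tall, bystander; origin at its underside

How it is judged:
By the outcome, as a careful person would: the job done as asked, in the order asked, and still so for the second after the job is handed in, with the robot touching nothing.
It also fails if it takes over 72 s, if anything falls off the work surface, if the arm or the gripper's body presses on something with over 40 N, if the wrist force passes 120 N, or if a joint passes its speed limit or range.

### The arm

A 6-joint arm with a two-finger parallel gripper is mounted at the origin on a cart in front of the work surface, level with it; the furniture and walls round the work are solid. World frame = base frame: x ahead of the robot, y to its left, z up, the work surface at z = 0. Lengths are in m, angles in rad, forces in N, time in s.
With the tool pointing down it reaches from about 0.25 to 0.725 m from the base axis. Payload 4 kg.
Tool frame: the origin (TCP) lies between the finger pads; the fingertips stand 22 mm ahead of it and the grasp point (between the pads) lies 3 mm ahead of it (tip_extent is the distance from the TCP to the fingertips, in m); z points along the fingers, x is the direction in which the jaws open and shut, and the axes are right-handed (so a half turn about z gives the same grasp; the last joint's range is limited). The gripper opens to 85 mm and grips with 20 to 120 N. Pads are 22 mm wide; open, the fingers measure 114 mm over their backs; the gripper's body (76 mm by 85 mm) begins 54 mm behind the grasp point. The pads swing forward as they close: fully open they stand 13 mm farther back than shut.
Start: joints at [1.321, 0.241, 0.005, 1.335, 0, 1.571], TCP at [0.124, 0.484, 0.253] pointing down, gripper open.
Joint ranges: [-2.72, 2.72], [-1.05, 1.87], [-1.09, 1.28], [-1.99, 2.15], [-1.42, 1.44], [-3.14, 3.14]. Speed limits (rad/s): [2.79, 2.79, 3.14, 3.14, 3.14, 3.14].

### API

Orientations are given as a rotation vector (axis times angle).
In Python, from rig import * gives the robot as it stands. The module is installed in compiled form; this text tells all that it offers.
- The arm moves only by the tool jog_arm, never from a script. Its argument "steps" is a list that holds one entry, the list of rows, each a list of 7 numbers: the shift along the tool's x, y, z in mm, then the turn, a rotation vector about the tool's x, y, z in rad, then the finger opening in mm, from 0 to 85.4. A call has 1 to 12 rows; each row is the pose to reach, as a shift and turn from the pose measured when the call began, along the tool's axes at that moment; what a row does not reach only later rows make up. A row lasts 1/10 s, in which the tool goes at most 50 mm and 8.59 degrees, less where a joint would pass 70% of its speed; a pose out of reach is approached as far as the arm can. A call with a gripper value outside its range is refused whole. The fingers move at their own pace and stop on an object; "grip_force" is the grip in N (left out, the last holds). Time passes only in rows, so rows that repeat a pose let the fingers close. It gives the time, the measured TCP pose, the force and the opening at its end, in the units of the state.
- get_state(): the state, without advancing time (a new reading comes with each control period).
- capture(name): name is "scene" or "side" or "wrist"; returns the picture (384x512x3 uint8, blue, green, red); there is no depth.
- camera_params(name): a dict with "camera_matrix" (3x3 intrinsics, pixels), "view" (4x4, takes a point from world to camera coordinates). Camera axes: x right, y down, z forward; pixel columns grow to the right and rows downward; lengths in m; the calibration is good to about 2 mm. A picture is of the moment at which its call begins: read the wrist's pose just before it. camera_params takes no time and is no camera call; for the wrist camera it gives the pose at the moment of the call.
- finish_job(): hands the job in, once; it reports no verdict.
Trained networks look in the newest picture that a camera, given by its name, has taken for a name from the list of things; names that differ only in an ending like _2 or _b are one class to them, and where a whole thing is asked for, a point or a joint stands for the part that bears it (a point fixed in the world has none). Each returns a list of dicts, best first, with "score" (0 to 1); they miss things now and then, are a little off and sometimes report something else, mostly with a low value. They report only what shows in the picture. A call takes as long as a camera call.
- trace(camera, label): "mask" (384x512 bool, what is visible of it) and "at" ([column, row] in pixels, amid what is visible of it).
The state is a dict: "clock": time; "joint_positions": joint angles; "qvel": joint speeds; "effort": joint torques, N m; "position": TCP position; "eef_rot": TCP orientation; "wrist_force": force on the tool from outside, world axes, zero at the start; "moment": the same for the moment, N m; "opening": opening from 0.0 (shut) to 1.0 (fully open).
Only numpy, scipy, OpenCV 4.12 (cv2) and the standard library are available. Lean on these libraries where they do the work, as an engineer would, in place of code of your own. Each camera call takes 0.05 s, during which the arm holds its last target.

## Working session

There is one attempt and no reset: what is moved stays moved. The work goes in short steps, Python scripts to look and compute and a tool call to move; the robot and the scene stay as the last step left them, time stands still between calls to the robot, and variables do not carry over. Pictures are saved under pics/ and viewed, and the job is handed in when it is done.

Besides the shell and the picture viewer there is one more tool, called after ">>>" as name(argument=value, ...) on one line, values as JSON. jog_arm: Moves the arm, as the interface text tells. Its arguments: {"type":"object","properties":{"steps":{"type":"array"},"grip_force":{"type":"number"}},"required":["steps"]}

```bash
mkdir -p pics; python3 - <<'E'
from rig import *
import cv2,numpy as np
s=get_state();print(s)
for n in ["scene","side","wrist"]:
    im=capture(n);cv2.imwrite(f"pics/{n}0.png",im)
    p=camera_params(n);print(n,p["camera_matrix"],p["view"])
    for l in ["turret","crank_center","home_stop","bolt_tab"]:
        r=trace(n,l)
        print(l,[(round(x["score"],2),x["at"],int(x["mask"].sum())) for x in r[:3]])
E
```

```text
{'clock': 0.0, 'joint_positions': array([ 1.32099063e+00,  2.41419630e-01,  3.74399964e-03,  1.33519034e+00,
       -2.08756211e-05,  1.57078781e+00]), 'qvel': array([ 1.61147131e-04,  8.98168531e-04,  1.01792207e-03, -1.56260310e-05,
        2.11143920e-03,  1.49434820e-03]), 'effort': array([-6.32616229e-04, -3.72317183e+01,  2.52408224e+01,  1.69056054e-02,
       -8.87344027e-05, -1.37940953e-05]), 'position': array([0.12347179, 0.48392319, 0.25241712]), 'eef_rot': array([ 2.47985468,  1.9266133 , -0.00254611]), 'wrist_force': array([-1.07166584, -0.38455882,  0.50695245]), 'moment': array([0.00437739, 0.01055064, 0.00188857]), 'opening': 0.9986326091229912}
scene [[458.86731922   0.         251.21462443]
 [  0.         458.86731922 190.04741561]
 [  0.           0.           1.        ]] [[ 0.7553253  -0.65517899 -0.01497266 -0.37865365]
 [-0.44888938 -0.50058779 -0.74020956  0.37093088]
 [ 0.47747462  0.56582008 -0.67220951  0.75229385]
 [ 0.          0.          0.          1.        ]]
turret [(0.61, [252.9, 196.5], 1713)]
crank_center [(0.57, [245.1, 196.5], 137)]
home_stop 
[... 287 characters left out ...]
3  0.10138878]
 [ 0.16057696 -0.87586783 -0.45505008  1.12566623]
 [ 0.          0.          0.          1.        ]]
turret [(0.96, [258.3, 202.4], 940)]
crank_center [(0.67, [266.7, 188.1], 85)]
home_stop [(0.47, [258.7, 214.4], 41)]
bolt_tab []
wrist [[281.70385289   0.         251.2570574 ]
 [  0.         281.70385289 189.31298412]
 [  0.           0.           1.        ]] [[ 2.47876926e-01  9.68791530e-01  8.50735554e-06 -4.99526990e-01]
 [ 9.24107608e-01 -2.36446645e-01  3.00196790e-01 -3.75690033e-02]
 [ 2.90830119e-01 -7.44039959e-02 -9.53877291e-01  3.79602347e-01]
 [ 0.00000000e+00  0.00000000e+00  0.00000000e+00  1.00000000e+00]]
turret []
crank_center []
home_stop []
bolt_tab []
```

```bash
python3 - <<'E'
import cv2
a=cv2.imread("pics/scene0.png");cv2.imwrite("pics/scene0c.png",cv2.resize(a[90:290,130:390],None,fx=3,fy=3,interpolation=cv2.INTER_CUBIC))
a=cv2.imread("pics/side0.png");cv2.imwrite("pics/side0c.png",cv2.resize(a[100:300,130:390],None,fx=3,fy=3,interpolation=cv2.INTER_CUBIC))
E
```

```text
(no output)
```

View pics/scene0.png

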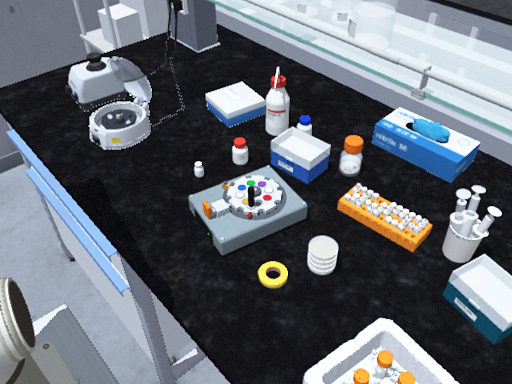

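View pics/side0.png

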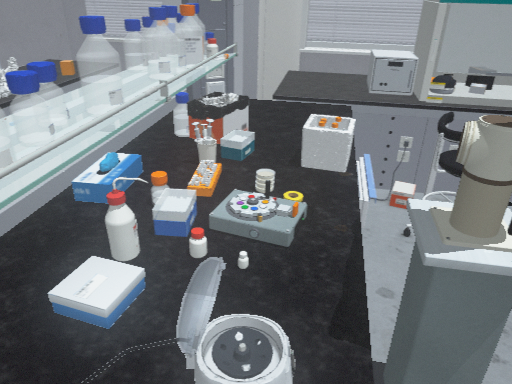

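```bash
sleep 1
```

```text
(no output)
```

View pics/scene0c.png

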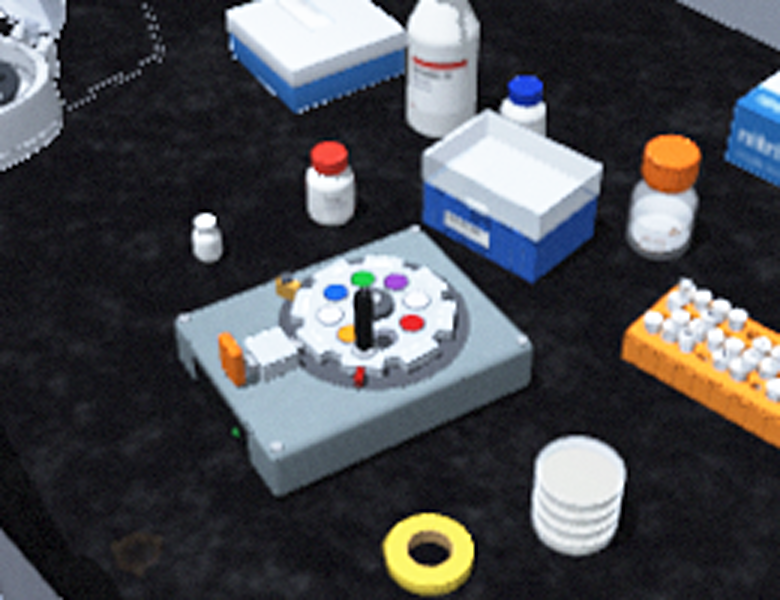

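View pics/side0c.png

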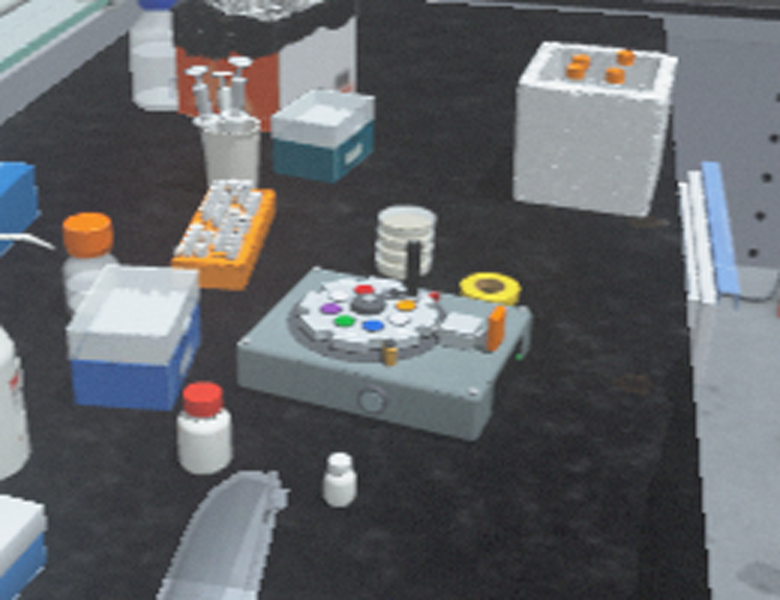

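```bash
cat > h.py <<'E'
import numpy as np,cv2
from scipy.optimize import least_squares
from rig import *
def proj(p,P):
    K=p["camera_matrix"];V=p["view"];P=np.atleast_2d(P)
    c=P@V[:3,:3].T+V[:3,3]; u=c@K.T; return u[:,:2]/u[:,2:]
def h2w(x,P):
    P=np.atleast_2d(P);c,s=np.cos(x[2]),np.sin(x[2])
    return np.c_[x[0]+c*P[:,0]-s*P[:,1],x[1]+s*P[:,0]+c*P[:,1],P[:,2]+.05]
def crank(q,z=.0435): a=1.963-q; return [.046*np.cos(a),.046*np.sin(a),z]
E
python3 - <<'E'
from h import *
sc=lambda u,v:(u/3+130,v/3+90); sd=lambda u,v:(u/3+130,v/3+100)
ps,pd=camera_params("scene"),camera_params("side")
F,R=-.132,.093
H=[(F,.085,0),(F,-.085,0),(R,.085,0),(R,-.085,0),(-.1195,0,.0265)]
A=[sc(178,322),sc(268,458),sc(415,230),sc(532,340),(207.6,210.2)]
HB=[(F,.085,0),(R,.085,0),(F,-.085,0),(R,-.085,0),(-.1195,0,.0265)]
B=[sd(488,402),sd(240,345),sd(530,308),sd(318,268),sd(497,328)]
cs=(245.1,196.5);cd=(266.7,188.1)
def f(x):
    r=(proj(ps,h2w(x,H))-A).ravel(),(proj(pd,h2w(x,HB))-B).ravel(),(proj(ps,h2w(x,[crank(x[3])]))-[251,192.5]).ravel()*0+(proj(ps,h2w(x,[crank(x[3])]))-[(364/3+130),(318/3+90)]).ravel(),(proj(pd,h2w(x,[crank(x[3])]))-cd).ravel()
    return np.concatenate(r)
r=least_squares(f,[.5,.1,0,4.2],loss="soft_l1");print(r.x,f(r.x).round(1))
im=cv2.imread("pics/scene0.png");im2=cv2.imread("pics/side0.png")
for n in ["reagent_red","petri","vial","tape"]:pass
def draw(im,p,o):
    im=cv2.resize(im,None,fx=3,fy=3,interpolation=cv2.INTER_CUBIC)
    t=np.linspace(0,2*np.pi,60)
    for L in [[(F,.085,0),(F,-.085,0),(R,-.085,0),(R,.085,0),(F,.085,0)],np.c_[.062*np.cos(t),.062*np.sin(t),0*t+.0135],[crank(r.x[3],.0175),crank(r.x[3],.0695)]]:
        uv=(proj(p,h2w(r.x,np.array(L)))*3+1).astype(int);cv2.polylines(im,[uv],False,(0,0,255),1)
    return im[o[1]*3:o[1]*3+600,o[0]*3:o[0]*3+780]
cv2.imwrite("pics/o1.png",draw(im,ps,(130,90)));cv2.imwrite("pics/o2.png",draw(im2,pd,(130,100)))
E
```

```text
[ 0.59586739  0.10020561 -0.17677696  4.13519881] [-3.5 -1.1  0.8  0.9 -0.6 -2.7  0.5  0.8 -1.5 -2.2 -1.4 -0.9 -1.4  0.1
  1.7 -0.1 -1.6 -0.9  0.8 -2.2  0.5  0.9  0.9  0.8]
```

```bash
sleep 3
```

```text
(no output)
```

View pics/o1.png

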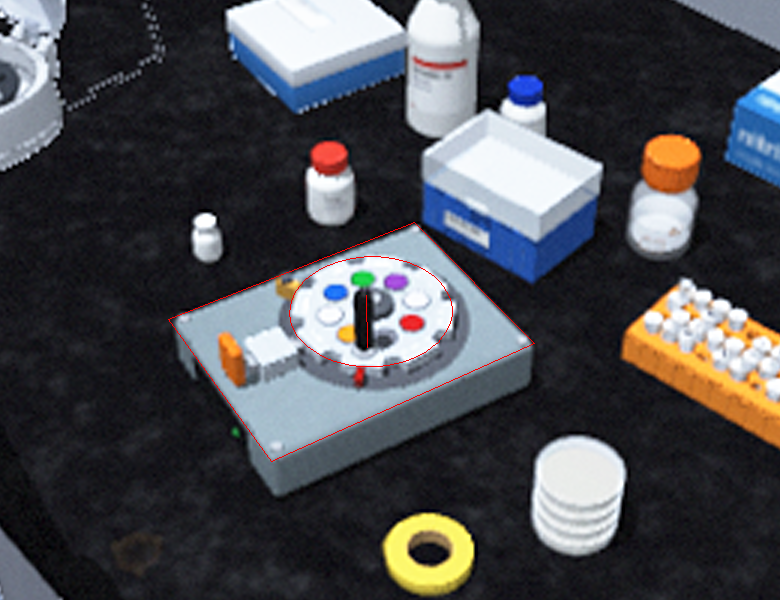

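View pics/o2.png

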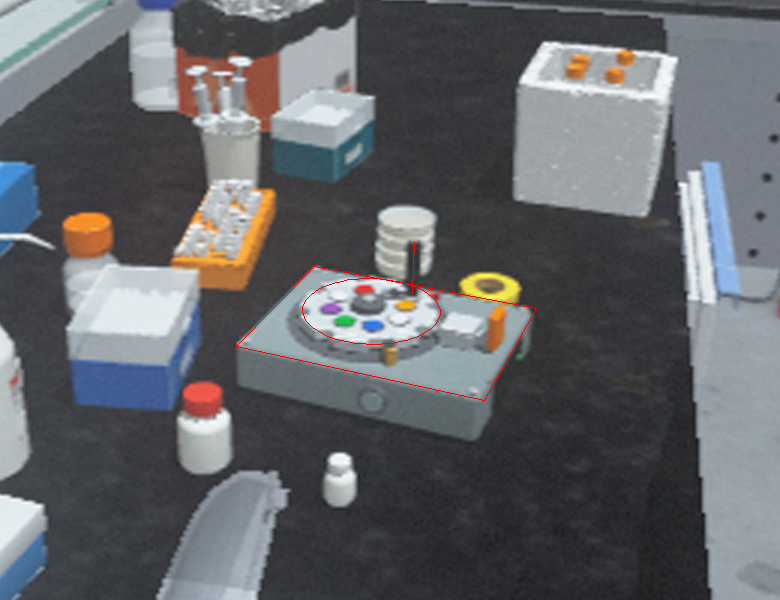

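```bash
python3 - <<'E'
from h import *
from scipy.spatial.transform import Rotation as Ro
s=get_state();p=camera_params("wrist");V=p["view"];C=-V[:3,:3].T@V[:3,3]
R=Ro.from_rotvec(s["eef_rot"]).as_matrix();print("cam in tool",R.T@(C-s["position"]),R[:,0],s["clock"])
E=R.T
T=np.array([.50,.10,.25]);print("shift",E@(T-s["position"])*1000)
Rt=np.diag([1,-1,-1.]);print("turn",Ro.from_matrix(R.T@Rt).as_rotvec())
E
```

```text
cam in tool [-0.00041668 -0.07778416 -0.12008081] [2.47259047e-01 9.68949411e-01 4.57279234e-05] 0.75
shift [-279.4783806   459.76554435    3.31568729]
turn [-3.25503938e-05 -3.70526029e-05  1.32094589e+00]
```

>>> jog_arm(steps=[[[-24,48,0,0,0,0.12,85],[-48,97,0,0,0,0.24,85],[-71,145,0,0,0,0.36,85],[-95,194,0,0,0,0.48,85],[-119,242,0,0,0,0.6,85],[-143,290,0,0,0,0.72,85],[-166,339,0,0,0,0.84,85],[-190,387,0,0,0,0.96,85],[-214,436,0,0,0,1.08,85],[-238,484,0,0,0,1.2,85],[-261,532,0,0,0,1.32,85],[-261,532,0,0,0,1.321,85]]], grip_force=40)

```text
clock: 1.95
position: [0.5763, 0.0979, 0.2533]
eef_rot: [-3.142, 0.005, -0.001]
wrist_force: [0.3, -0.0, -0.7]
opening: 0.998
```

>>> jog_arm(steps=[[[0,0,0,0,0,0,60],[0,0,0,0,0,0,50]]])

```text
clock: 2.15
position: [0.5767, 0.0969, 0.2524]
eef_rot: [-3.141, 0.009, 0.001]
wrist_force: [0.6, 0.3, 0.5]
opening: 0.688
```

```bash
python3 - <<'E'
from h import *
s=get_state();print(s["clock"],s["position"],s["eef_rot"],s["opening"],s["wrist_force"])
p=camera_params("wrist");im=capture("wrist")
np.savez("w1.npz",K=p["camera_matrix"],V=p["view"]);cv2.imwrite("pics/w1.png",im)
x=[.5959,.1002,-.1768,4.135]
b=cv2.resize(im,None,fx=1.5,fy=1.5,interpolation=cv2.INTER_CUBIC);F,R=-.132,.093;t=np.linspace(0,2*np.pi,60)
for L in [[(F,.085,0),(F,-.085,0),(R,-.085,0),(R,.085,0),(F,.085,0)],np.c_[.062*np.cos(t),.062*np.sin(t),0*t+.0135],[crank(x[3],.0175),crank(x[3],.0695)]]:
    uv=(proj(p,h2w(x,np.array(L)))*1.5).astype(int);cv2.polylines(b,[uv],False,(0,0,255),1)
cv2.imwrite("pics/w1o.png",b)
E
```

```text
2.15 [0.57666498 0.0968994  0.25244263] [-3.14147386e+00  8.88486278e-03  1.30646276e-03] 0.6878205307281892 [0.64833688 0.31347393 0.53232165]
```

```bash
sleep 1
```

```text
(no output)
```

View pics/w1o.png

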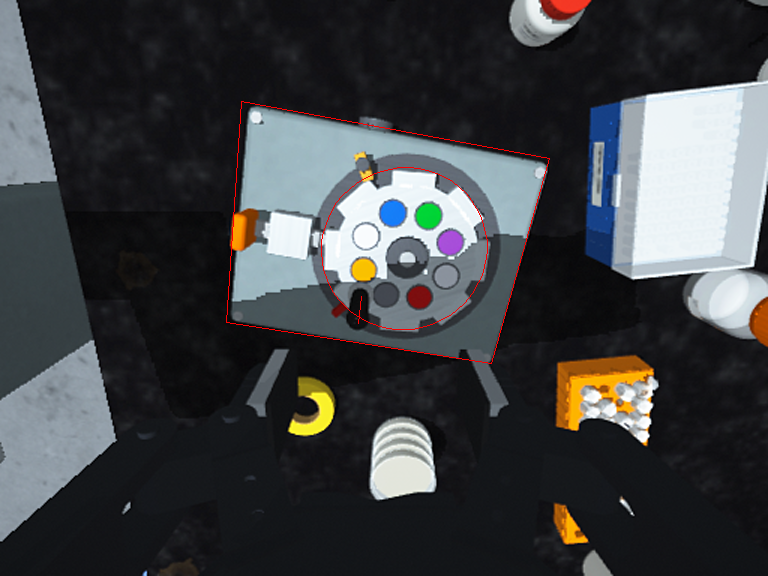

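```bash
python3 - <<'E'
from h import *
d=np.load("w1.npz");p=dict(camera_matrix=d["K"],view=d["V"])
x=[.5959,.1002,-.1768,4.135]
print(proj(p,h2w(x,[(0,0,.025),(0,0,.0135),crank(x[3],.0175),crank(x[3],.0695),(-.1195,0,.0365),(-.1245,0,.0365)]))*1.5)
im=cv2.imread("pics/w1.png");cv2.imwrite("pics/w1c.png",cv2.resize(im[90:240,140:340],None,fx=4,fy=4,interpolation=cv2.INTER_CUBIC))
E
```

```text
[[405.20661103 257.05763215]
 [404.23270219 253.39030331]
 [361.72568707 296.70281406]
 [358.93574506 323.12624825]
 [234.53103651 232.1923168 ]
 [227.18967115 230.96083453]]
```

```bash
sleep 1
```

```text
(no output)
```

View pics/w1c.png

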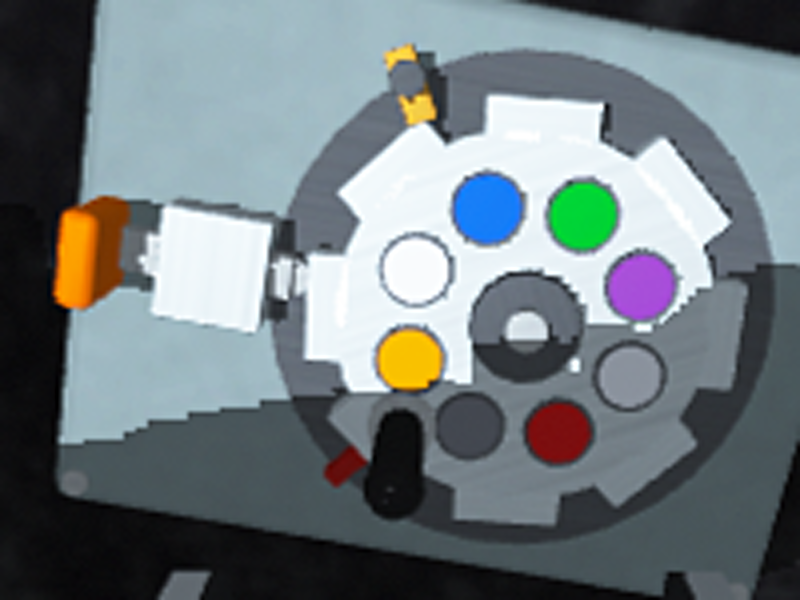

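>>> jog_arm(steps=[[[-7,15,20,0,0,0,50],[-13.5,29,50,0,0,0,50],[-13.5,29,80,0,0,0,50],[-13.5,29,90,0,0,0,50],[-13.5,29,90,0,0,0,50]]])

```text
clock: 2.7
position: [0.5604, 0.07, 0.1617]
eef_rot: [-3.142, 0.003, 0.007]
wrist_force: [0.2, 0.1, -0.2]
opening: 0.585
```

```bash
python3 - <<'E'
from h import *
s=get_state();print(s["clock"],s["position"],s["eef_rot"],s["opening"],s["wrist_force"])
im=capture("wrist");cv2.imwrite("pics/w2.png",cv2.resize(im,None,fx=1.5,fy=1.5))
E
```

```text
2.7 [0.56043284 0.07000031 0.16170866] [-3.14155210e+00  2.94961369e-03  6.74802564e-03] 0.5848484938467909 [ 0.15274901  0.0921737  -0.19244869]
```

View pics/w2.png

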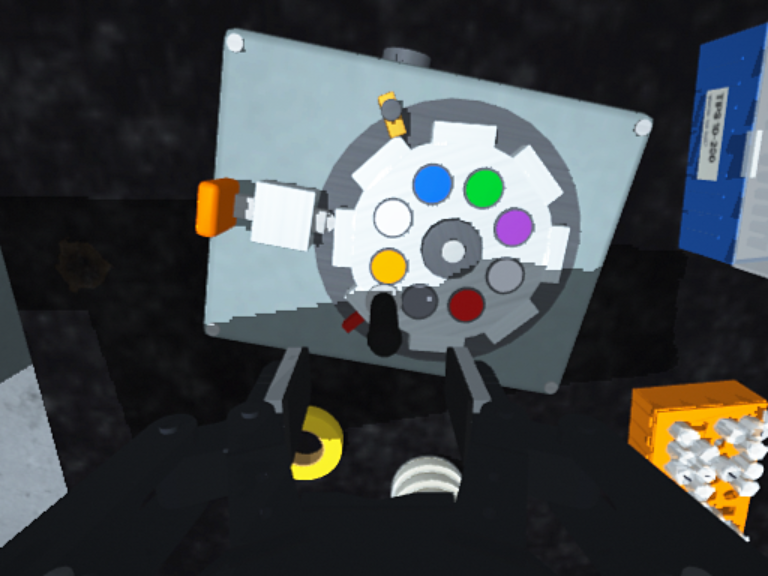

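>>> jog_arm(steps=[[[2,2,30,0,0,0,50],[2,2,60,0,0,0,50],[2,2,60,0,0,0,50]]])

```text
clock: 3.05
position: [0.5619, 0.0685, 0.1014]
eef_rot: [3.141, -0.002, -0.009]
wrist_force: [-0.9, -0.4, -0.6]
opening: 0.586
```

```bash
python3 - <<'E'
from h import *
s=get_state();print(s["clock"],s["position"],s["eef_rot"],s["opening"],s["wrist_force"])
im=capture("wrist");cv2.imwrite("pics/w3.png",cv2.resize(im,None,fx=1.5,fy=1.5))
E
```

```text
3.05 [0.56190991 0.06850684 0.10143974] [ 3.14146512e+00 -1.55936627e-03 -9.19066261e-03] 0.5860527254213561 [-0.91821022 -0.40515255 -0.57823274]
```

View pics/w3.png

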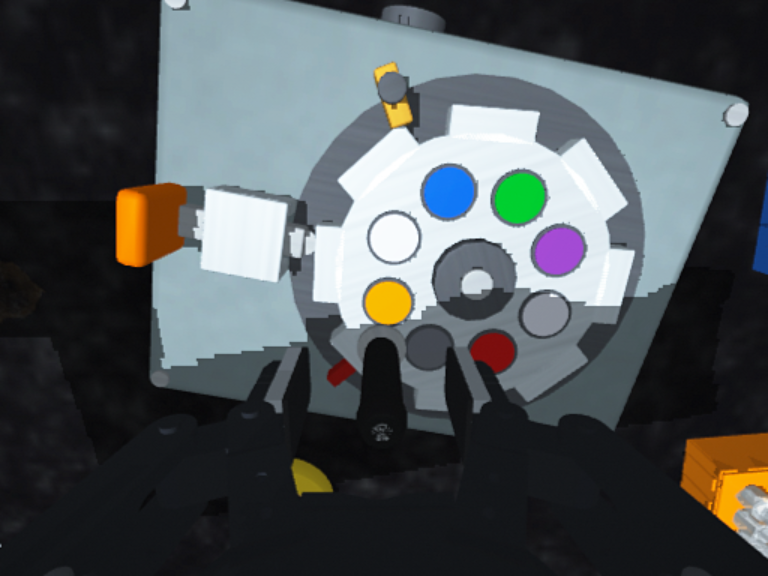

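The post stands between the fingers (top at 382,432). Close on it.

>>> jog_arm(steps=[[[0,0,0,0,0,0,30],[0,0,0,0,0,0,15],[0,0,0,0,0,0,5],[0,0,0,0,0,0,5],[0,0,0,0,0,0,5],[0,0,0,0,0,0,5]]])

```text
clock: 3.7
position: [0.5642, 0.0685, 0.1057]
eef_rot: [-3.141, 0.002, -0.001]
wrist_force: [-1.3, -1.0, 5.6]
opening: 0.157
```

```bash
python3 - <<'E'
from h import *
s=get_state();print(s["clock"],s["position"],s["eef_rot"],s["opening"],s["wrist_force"])
im=capture("wrist");cv2.imwrite("pics/w4.png",cv2.resize(im,None,fx=1.5,fy=1.5))
E
```

```text
3.7 [0.56421516 0.06852303 0.1057435 ] [-3.14122400e+00  2.09293144e-03 -7.08980043e-04] 0.15657862502770437 [-1.33389219 -0.96984699  5.61615848]
```

View pics/w4.png

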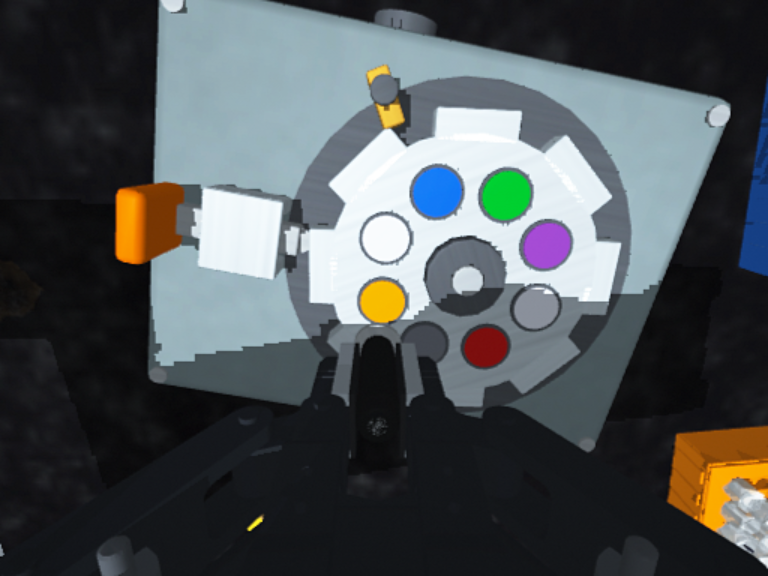

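```bash
cat > arc.py <<'E'
from h import *
import sys
from scipy.spatial.transform import Rotation as Ro
AX=np.array([.5965,.1000]);A0=1.963-.1768
def rows(qs,z=None,ax=AX,r=.046):
    s=get_state();R=Ro.from_rotvec(s["eef_rot"]).as_matrix();P=s["position"];F=s["wrist_force"]
    d=P[:2]-ax;th=np.arctan2(d[1],d[0]);t=np.array([-np.sin(th),np.cos(th)])
    print("t %.2f q %.3f r %.2f z %.4f Fccw %.1f Frad %.1f Fz %.1f op %.3f"%(s["clock"],A0-th,np.hypot(*d)*1e3,P[2],F[:2]@t,F[:2]@d/np.hypot(*d),F[2],s["opening"]),P.round(4),s["eef_rot"].round(3))
    for q in qs:
        a=A0-q;T=np.r_[ax+r*np.array([np.cos(a),np.sin(a)]),z or P[2]]
        print(round(q,3),(R.T@(T-P)*1e3).round(1).tolist())
if __name__=="__main__":
    q0,q1,n=float(sys.argv[1]),float(sys.argv[2]),int(sys.argv[3]);rows(np.linspace(q0,q1,n+1)[1:])
E
python3 arc.py 4.15 2.65 10
```

```text
t 3.75 q 4.154 r 45.07 z 0.1058 Fccw -0.8 Frad 1.4 Fz 4.3 op 0.159 [0.5643 0.0685 0.1058] [-3.141e+00  2.000e-03 -1.000e-03]
4.0 [4.7, 5.3, 0.0]
3.85 [10.5, 9.0, 0.0]
3.7 [16.8, 11.8, 0.0]
3.55 [23.4, 13.6, 0.0]
3.4 [30.3, 14.4, 0.0]
3.25 [37.2, 14.2, 0.0]
3.1 [44.0, 12.9, 0.0]
2.95 [50.5, 10.7, 0.0]
2.8 [56.6, 7.5, 0.0]
2.65 [62.1, 3.4, 0.0]
```

>>> jog_arm(steps=[[[4.7,5.3,0,0,0,0,5],[10.5,9,0,0,0,0,5],[16.8,11.8,0,0,0,0,5],[23.4,13.6,0,0,0,0,5],[30.3,14.4,0,0,0,0,5],[37.2,14.2,0,0,0,0,5]]])

```text
clock: 4.35
position: [0.6031, 0.0536, 0.1059]
eef_rot: [3.141, -0.003, 0.004]
wrist_force: [0.3, 0.9, -2.5]
opening: 0.153
```

```bash
python3 arc.py 3.25 1.45 12
```

```text
t 4.35 q 3.215 r 46.86 z 0.1059 Fccw 0.4 Frad -0.8 Fz -2.5 op 0.153 [0.6031 0.0536 0.1059] [ 3.141e+00 -3.000e-03  4.000e-03]
3.1 [5.1, -1.9, 0.0]
2.95 [11.6, -4.2, 0.0]
2.8 [17.7, -7.4, 0.0]
2.65 [23.2, -11.5, 0.1]
2.5 [28.1, -16.3, 0.1]
2.35 [32.2, -21.9, 0.1]
2.2 [35.4, -28.0, 0.1]
2.05 [37.7, -34.5, 0.1]
1.9 [39.0, -41.2, 0.1]
1.75 [39.3, -48.1, 0.1]
1.6 [38.5, -55.0, 0.1]
1.45 [36.7, -61.6, 0.1]
```

>>> jog_arm(steps=[[[5.1,-1.9,0,0,0,0,5],[11.6,-4.2,0,0,0,0,5],[17.7,-7.4,0,0,0,0,5],[23.2,-11.5,0,0,0,0,5],[28.1,-16.3,0,0,0,0,5],[32.2,-21.9,0,0,0,0,5],[35.4,-28,0,0,0,0,5],[37.7,-34.5,0,0,0,0,5],[39,-41.2,0,0,0,0,5],[39.3,-48.1,0,0,0,0,5],[38.5,-55,0,0,0,0,5],[36.7,-61.6,0,0,0,0,5]]])

```text
clock: 5.55
position: [0.6415, 0.1143, 0.106]
eef_rot: [3.137, -0.004, 0.009]
wrist_force: [6.3, -7.3, -5.3]
opening: 0.153
```

```bash
python3 arc.py 1.45 0.25 10
```

```text
t 5.55 q 1.478 r 47.21 z 0.1060 Fccw -8.9 Frad 3.8 Fz -5.3 op 0.153 [0.6415 0.1143 0.106 ] [ 3.137 -0.004  0.009]
1.33 [-3.7, -5.9, -0.0]
1.21 [-6.4, -10.7, -0.1]
1.09 [-9.7, -15.2, -0.1]
0.97 [-13.5, -19.2, -0.2]
0.85 [-17.8, -22.7, -0.2]
0.73 [-22.4, -25.7, -0.2]
0.61 [-27.4, -28.1, -0.3]
0.49 [-32.6, -29.9, -0.3]
0.37 [-38.0, -31.0, -0.4]
0.25 [-43.5, -31.5, -0.4]
```

>>> jog_arm(steps=[[[-3.5,-6,0,0,0,0,5],[-6,-10.7,0,0,0,0,5],[-9.2,-15.2,0,0,0,0,5],[-13,-19.2,0,0,0,0,5],[-17.3,-22.7,0,0,0,0,5],[-22,-25.5,0,0,0,0,5],[-27,-27.8,0,0,0,0,5],[-32,-29.5,0,0,0,0,5]]])

```text
clock: 6.35
position: [0.611, 0.1436, 0.106]
eef_rot: [3.136, -0.005, 0.016]
wrist_force: [4.7, -2.0, -3.4]
opening: 0.155
```

```bash
sed -i 's/.5965,.1000/.5973,.0996/' arc.py; python3 arc.py 0.45 -.1 11
```

```text
t 6.35 q 0.517 r 46.14 z 0.1060 Fccw -5.1 Frad -0.5 Fz -3.4 op 0.155 [0.611  0.1436 0.106 ] [ 3.136 -0.005  0.016]
0.4 [-5.3, -1.2, -0.1]
0.35 [-7.6, -1.5, -0.1]
0.3 [-9.8, -1.8, -0.1]
0.25 [-12.1, -1.9, -0.1]
0.2 [-14.4, -1.9, -0.2]
0.15 [-16.7, -1.8, -0.2]
0.1 [-19.0, -1.6, -0.2]
0.05 [-21.3, -1.3, -0.2]
0.0 [-23.6, -0.8, -0.2]
-0.05 [-25.8, -0.3, -0.3]
-0.1 [-28.0, 0.4, -0.3]
```

>>> jog_arm(steps=[[[-5.3,-1.2,0,0,0,0,5],[-9.8,-1.8,0,0,0,0,5],[-14.4,-1.9,0,0,0,0,5],[-19,-1.6,0,0,0,0,5],[-23.6,-0.8,0,0,0,0,5],[-23.6,-0.8,0,0,0,0,5],[-23.6,-0.8,0,0,0,0,5]]])

```text
clock: 7.05
position: [0.588, 0.1445, 0.1059]
eef_rot: [3.136, -0.005, 0.018]
wrist_force: [3.8, -1.6, -1.9]
opening: 0.155
```

```bash
python3 arc.py 0.0 -.3 15; python3 - <<'E'
from h import *
im=capture("wrist");cv2.imwrite("pics/w5.png",cv2.resize(im,None,fx=1.5,fy=1.5))
E
```

```text
t 7.05 q 0.010 r 45.82 z 0.1059 Fccw -3.4 Frad -2.3 Fz -1.9 op 0.155 [0.588  0.1445 0.1059] [ 3.136 -0.005  0.018]
-0.02 [-1.4, 0.1, -0.0]
-0.04 [-2.3, 0.4, -0.0]
-0.06 [-3.2, 0.6, -0.0]
-0.08 [-4.0, 0.9, -0.0]
-0.1 [-4.9, 1.1, -0.0]
-0.12 [-5.8, 1.4, -0.1]
-0.14 [-6.7, 1.8, -0.1]
-0.16 [-7.5, 2.1, -0.1]
-0.18 [-8.4, 2.4, -0.1]
-0.2 [-9.2, 2.8, -0.1]
-0.22 [-10.0, 3.2, -0.1]
-0.24 [-10.9, 3.6, -0.1]
-0.26 [-11.7, 4.0, -0.1]
-0.28 [-12.5, 4.4, -0.1]
-0.3 [-13.3, 4.9, -0.1]
```

View pics/w5.png

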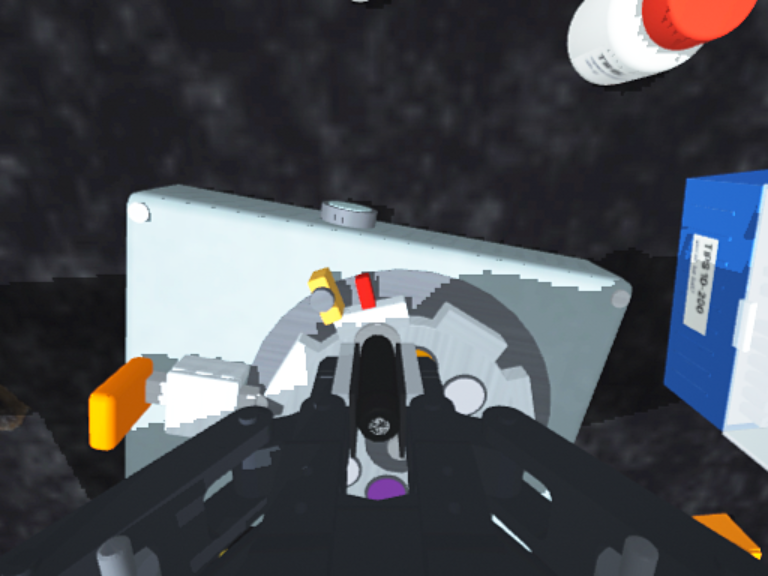

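>>> jog_arm(steps=[[[-1.4,0.1,0,0,0,0,5],[-1.4,0.1,0,0,0,0,5]]])

```text
clock: 7.3
position: [0.5877, 0.1444, 0.106]
eef_rot: [3.136, -0.006, 0.021]
wrist_force: [5.4, -1.3, -3.2]
opening: 0.156
```

```bash
python3 arc.py -.02 -.08 3
```

```text
t 7.30 q 0.004 r 45.80 z 0.1060 Fccw -5.0 Frad -2.4 Fz -3.2 op 0.156 [0.5877 0.1444 0.106 ] [ 3.136 -0.006  0.021]
-0.04 [-2.0, 0.3, -0.0]
-0.06 [-2.9, 0.5, -0.0]
-0.08 [-3.8, 0.8, -0.0]
```

>>> jog_arm(steps=[[[-2,0.3,0,0,0,0,5],[-2,0.3,0,0,0,0,5]]])

```text
clock: 7.5
position: [0.5873, 0.1443, 0.1059]
eef_rot: [3.137, -0.006, 0.026]
wrist_force: [6.8, -1.0, -5.3]
opening: 0.155
```

```bash
python3 arc.py -.02 -.1 4
```

```text
t 7.50 q -0.004 r 45.81 z 0.1059 Fccw -6.4 Frad -2.5 Fz -5.3 op 0.155 [0.5873 0.1443 0.1059] [ 3.137 -0.006  0.026]
-0.04 [-1.7, 0.2, -0.0]
-0.06 [-2.6, 0.5, -0.0]
-0.08 [-3.4, 0.7, -0.1]
-0.1 [-4.3, 1.0, -0.1]
```

>>> jog_arm(steps=[[[-2.6,0.5,0,0,0,0,5],[-2.6,0.5,0,0,0,0,5],[-2.6,0.5,0,0,0,0,5]]])

```text
clock: 7.8
position: [0.5866, 0.1441, 0.106]
eef_rot: [3.138, -0.007, 0.032]
wrist_force: [7.1, -0.7, -5.9]
opening: 0.151
```

```bash
python3 arc.py -.02 -.16 7; python3 - <<'E'
from h import *
im=capture("wrist");cv2.imwrite("pics/w6.png",cv2.resize(im[150:300,130:330],None,fx=4,fy=4))
E
```

```text
t 7.80 q -0.020 r 45.78 z 0.1060 Fccw -6.8 Frad -2.4 Fz -5.9 op 0.151 [0.5866 0.1441 0.106 ] [ 3.138 -0.007  0.032]
-0.04 [-0.9, 0.0, -0.0]
-0.06 [-1.8, 0.3, -0.0]
-0.08 [-2.7, 0.5, -0.1]
-0.1 [-3.6, 0.8, -0.1]
-0.12 [-4.4, 1.1, -0.1]
-0.14 [-5.3, 1.4, -0.1]
-0.16 [-6.2, 1.7, -0.1]
```

View pics/w6.png

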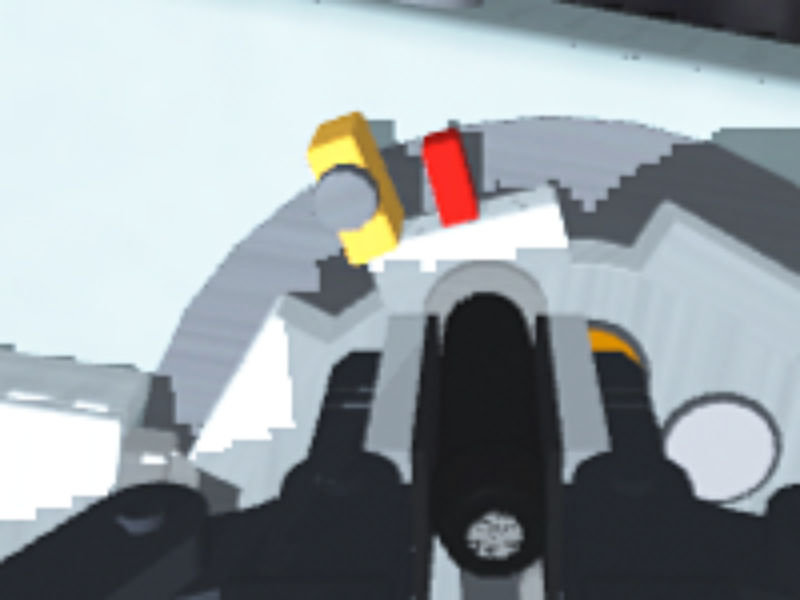

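```bash
sed -i 's|    for q in qs:|    print("turn",Ro.from_matrix(R.T@np.diag([1,-1,-1.])).as_rotvec().round(3))\n    for q in qs:|' arc.py; python3 arc.py -.02 -.12 5
```

```text
t 7.85 q -0.019 r 45.80 z 0.1060 Fccw -7.6 Frad -2.7 Fz -4.9 op 0.154 [0.5866 0.1441 0.106 ] [ 3.138 -0.006  0.032]
turn [ 0.004 -0.02  -0.004]
-0.04 [-1.0, 0.0, -0.0]
-0.06 [-1.9, 0.3, -0.0]
-0.08 [-2.7, 0.5, -0.1]
-0.1 [-3.6, 0.8, -0.1]
-0.12 [-4.5, 1.1, -0.1]
```

>>> jog_arm(steps=[[[-2.7,0.5,0,0,-0.02,0,5],[-3.2,0.7,0,0,-0.02,0,5],[-3.2,0.7,0,0,-0.02,0,5]]])

```text
clock: 8.15
position: [0.5856, 0.1438, 0.106]
eef_rot: [3.139, -0.007, 0.007]
wrist_force: [7.3, 0.1, -5.8]
opening: 0.157
```

```bash
python3 arc.py -.04 -.16 6
```

```text
t 8.15 q -0.043 r 45.74 z 0.1060 Fccw -7.1 Frad -1.8 Fz -5.8 op 0.157 [0.5856 0.1438 0.106 ] [ 3.139 -0.007  0.007]
turn [ 0.003 -0.004 -0.004]
-0.06 [-0.8, -0.0, -0.0]
-0.08 [-1.7, 0.2, -0.0]
-0.1 [-2.6, 0.5, -0.0]
-0.12 [-3.4, 0.8, -0.0]
-0.14 [-4.3, 1.1, -0.0]
-0.16 [-5.2, 1.4, -0.0]
```

>>> jog_arm(steps=[[[-2.6,0.5,0,0,-0.01,0,5],[-2.9,0.6,0,0,-0.01,0,5],[-2.9,0.6,0,0,-0.01,0,5]]])

```text
clock: 8.45
position: [0.5849, 0.1436, 0.106]
eef_rot: [3.139, -0.007, -0.002]
wrist_force: [7.4, -0.5, -5.9]
opening: 0.156
```

```bash
python3 arc.py -.06 -.16 5
```

```text
t 8.45 q -0.060 r 45.71 z 0.1060 Fccw -7.0 Frad -2.5 Fz -5.9 op 0.156 [0.5849 0.1436 0.106 ] [ 3.139e+00 -7.000e-03 -2.000e-03]
turn [ 0.002  0.001 -0.005]
-0.08 [-1.0, -0.0, 0.0]
-0.1 [-1.9, 0.3, 0.0]
-0.12 [-2.7, 0.6, 0.0]
-0.14 [-3.6, 0.9, 0.0]
-0.16 [-4.4, 1.2, 0.0]
```

>>> jog_arm(steps=[[[-2.7,0.6,0,0,0,0,5],[-3,0.7,0,0,0,0,5],[-3,0.7,0,0,0,0,5]]])

```text
clock: 8.75
position: [0.5838, 0.1432, 0.106]
eef_rot: [3.14, -0.007, 0.004]
wrist_force: [7.5, -1.4, -5.8]
opening: 0.152
```

```bash
python3 arc.py -.08 -.16 4; python3 - <<'E'
from h import *
im=capture("wrist");cv2.imwrite("pics/w7.png",cv2.resize(im[150:300,130:330],None,fx=4,fy=4))
E
```

```text
t 8.75 q -0.084 r 45.69 z 0.1060 Fccw -6.7 Frad -3.5 Fz -5.8 op 0.152 [0.5838 0.1432 0.106 ] [ 3.14  -0.007  0.004]
turn [ 0.001 -0.002 -0.005]
-0.1 [-0.8, -0.1, -0.0]
-0.12 [-1.6, 0.2, -0.0]
-0.14 [-2.5, 0.5, -0.0]
-0.16 [-3.4, 0.9, -0.0]
```

View pics/w7.png

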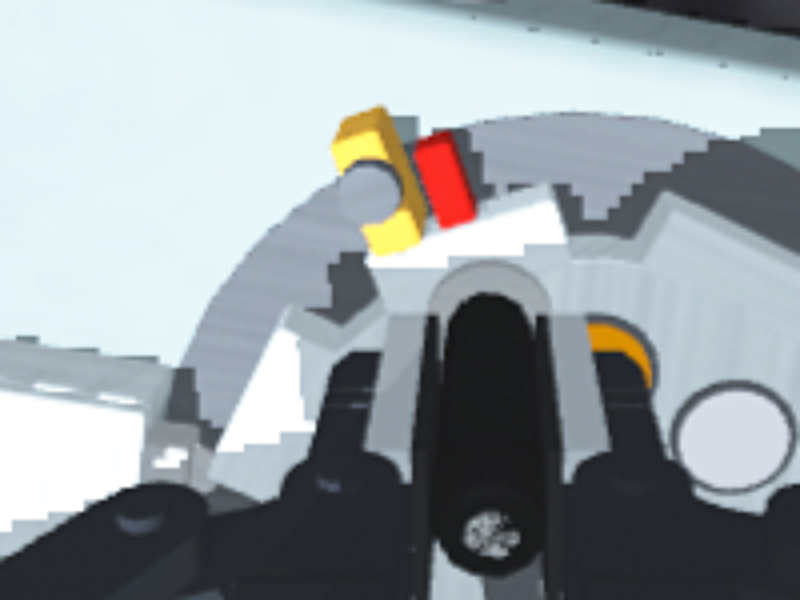

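>>> jog_arm(steps=[[[-2.6,0.5,0,0,0,0,5],[-3,0.6,0,0,0,0,5],[-3,0.6,0,0,0,0,5]]])

```text
clock: 9.1
position: [0.5826, 0.1429, 0.1059]
eef_rot: [3.141, -0.008, 0.009]
wrist_force: [6.7, -1.6, -5.6]
opening: 0.156
```

```bash
python3 arc.py -.08 -.20 6
```

```text
t 9.10 q -0.112 r 45.74 z 0.1059 Fccw -5.8 Frad -3.6 Fz -5.6 op 0.156 [0.5826 0.1429 0.1059] [ 3.141 -0.008  0.009]
turn [ 0.001 -0.006 -0.005]
-0.1 [0.4, -0.4, 0.0]
-0.12 [-0.4, -0.1, -0.0]
-0.14 [-1.3, 0.2, -0.0]
-0.16 [-2.2, 0.5, -0.0]
-0.18 [-3.0, 0.9, -0.0]
-0.2 [-3.9, 1.2, -0.0]
```

>>> jog_arm(steps=[[[-2.3,0.5,0,0,0,0,5],[-2.8,0.7,0,0,0,0,5],[-2.8,0.7,0,0,0,0,5]]])

```text
clock: 9.4
position: [0.5821, 0.1427, 0.106]
eef_rot: [3.142, -0.008, 0.016]
wrist_force: [8.4, -0.4, -6.7]
opening: 0.156
```

```bash
python3 arc.py -.12 -.24 6; python3 - <<'E'
from h import *
im=capture("wrist");cv2.imwrite("pics/w8.png",cv2.resize(im[150:300,130:330],None,fx=4,fy=4))
E
```

```text
t 9.40 q -0.125 r 45.68 z 0.1060 Fccw -7.7 Frad -3.2 Fz -6.7 op 0.156 [0.5821 0.1427 0.106 ] [ 3.142 -0.008  0.016]
turn [ 0.    -0.01  -0.005]
-0.14 [-0.8, -0.1, -0.0]
-0.16 [-1.6, 0.3, -0.0]
-0.18 [-2.5, 0.6, -0.0]
-0.2 [-3.3, 1.0, -0.0]
-0.22 [-4.1, 1.4, -0.0]
-0.24 [-5.0, 1.8, -0.1]
```

View pics/w8.png

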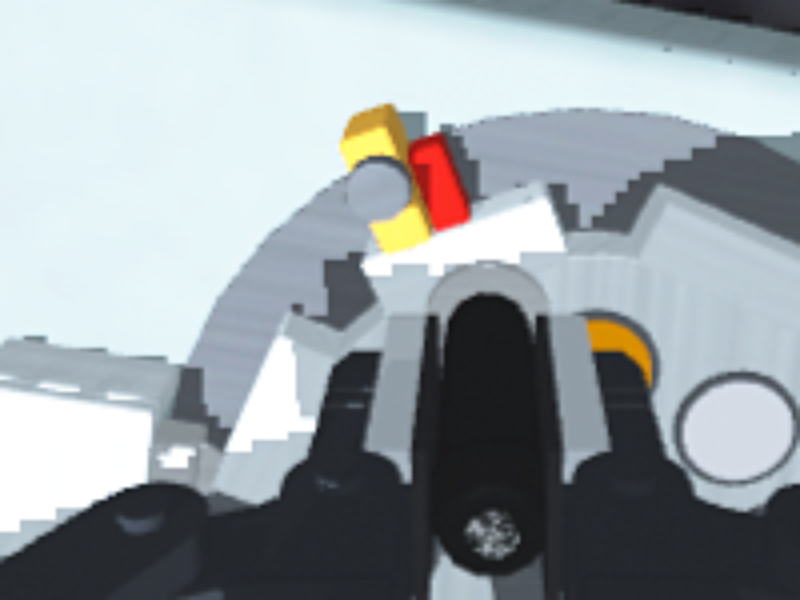

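>>> jog_arm(steps=[[[-2.8,0.7,0,0,0,0,5],[-3.5,0.9,0,0,0,0,5],[-3.5,0.9,0,0,0,0,5]]])

```text
clock: 9.75
position: [0.5819, 0.1426, 0.106]
eef_rot: [-3.14, 0.008, -0.027]
wrist_force: [10.6, 0.3, -7.5]
opening: 0.153
```

```bash
python3 arc.py -.14 -.24 5
```

```text
t 9.75 q -0.129 r 45.69 z 0.1060 Fccw -10.1 Frad -3.3 Fz -7.5 op 0.153 [0.5819 0.1426 0.106 ] [-3.14   0.008 -0.027]
turn [-0.002 -0.017 -0.005]
-0.16 [-1.4, 0.2, -0.0]
-0.18 [-2.3, 0.6, -0.0]
-0.2 [-3.1, 0.9, -0.1]
-0.22 [-4.0, 1.3, -0.1]
-0.24 [-4.8, 1.7, -0.1]
```

>>> jog_arm(steps=[[[-3.5,0.9,0,0,0,0,5],[-3.9,1.1,0,0,0,0,5],[-3.9,1.1,0,0,0,0,5],[-3.9,1.1,0,0,0,0,5]]])

```text
clock: 10.15
position: [0.5818, 0.1426, 0.106]
eef_rot: [-3.138, 0.008, -0.038]
wrist_force: [12.4, 2.0, -9.7]
opening: 0.153
```

```bash
python3 arc.py -.14 -.2 3
```

```text
t 10.15 q -0.131 r 45.72 z 0.1060 Fccw -12.3 Frad -2.4 Fz -9.7 op 0.153 [0.5818 0.1426 0.106 ] [-3.138  0.008 -0.038]
turn [-0.004 -0.024 -0.005]
-0.16 [-1.3, 0.2, -0.0]
-0.18 [-2.2, 0.6, -0.1]
-0.2 [-3.0, 0.9, -0.1]
```

>>> jog_arm(steps=[[[-4.1,1.1,0,0,0,0,5],[-4.1,1.1,0,0,0,0,5],[-4.1,1.1,0,0,0,0,5]]])

```text
clock: 10.45
position: [0.5816, 0.1426, 0.1061]
eef_rot: [-3.135, 0.008, -0.05]
wrist_force: [13.3, 0.8, -9.6]
opening: 0.157
```

```bash
python3 - <<'E'
from h import *
im=capture("wrist");cv2.imwrite("pics/w9.png",cv2.resize(im[150:300,130:330],None,fx=4,fy=4))
E
python3 arc.py -.131 .069 4
```

```text
t 10.50 q -0.134 r 45.73 z 0.1060 Fccw -12.3 Frad -3.8 Fz -8.8 op 0.149 [0.5816 0.1426 0.106 ] [-3.135  0.008 -0.05 ]
turn [-0.006 -0.032 -0.005]
-0.081 [2.2, -1.0, 0.1]
-0.031 [4.4, -1.7, 0.2]
0.019 [6.7, -2.2, 0.2]
0.069 [8.9, -2.6, 0.3]
```

View pics/w9.png

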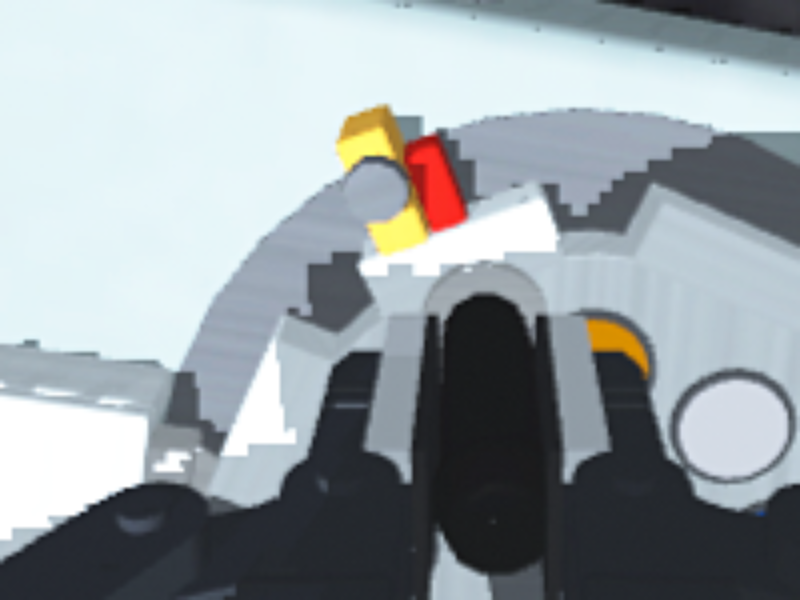

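>>> jog_arm(steps=[[[2.2,-1,0,0,-0.015,0,5],[4.4,-1.7,0,0,-0.03,0,5],[6.7,-2.2,0,0,-0.03,0,5],[6.7,-2.2,0,0,-0.03,0,5],[6.7,-2.2,0,0,-0.03,0,20],[6.7,-2.2,0,0,-0.03,0,24],[6.7,-2.2,0,0,-0.03,0,24],[6.7,-2.2,0,0,-0.03,0,24]]])

```text
clock: 11.3
position: [0.588, 0.1451, 0.1066]
eef_rot: [-3.135, 0.007, -0.003]
wrist_force: [-0.2, 0.4, -0.2]
opening: 0.275
```

```bash
python3 - <<'E'
from h import *
im=capture("wrist");cv2.imwrite("pics/w10.png",cv2.resize(im[150:384,130:330],None,fx=3,fy=2.5))
E
python3 arc.py 0 .8 8
```

```text
t 11.35 q 0.016 r 46.35 z 0.1065 Fccw -0.4 Frad -0.2 Fz -0.4 op 0.283 [0.5881 0.145  0.1065] [-3.135e+00  7.000e-03 -3.000e-03]
turn [-0.006 -0.002 -0.004]
0.1 [3.9, -0.3, 0.0]
0.2 [8.5, -0.6, 0.0]
0.3 [13.1, -0.5, 0.0]
0.4 [17.6, 0.1, 0.0]
0.5 [22.1, 1.2, 0.0]
0.6 [26.5, 2.7, 0.0]
0.7 [30.7, 4.6, 0.0]
0.8 [34.6, 6.9, 0.0]
```

View pics/w10.png

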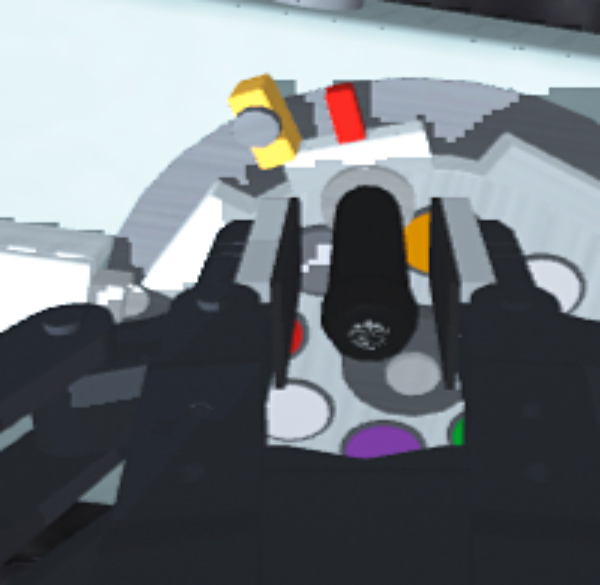

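>>> jog_arm(steps=[[[0,0,0,0,0,0,5],[0,0,0,0,0,0,5],[0,0,0,0,0,0,5],[3.9,-0.3,0,0,0,0,5],[8.5,-0.6,0,0,0,0,5],[13.1,-0.5,0,0,0,0,5],[17.6,0.1,0,0,0,0,5],[22.1,1.2,0,0,0,0,5],[26.5,2.7,0,0,0,0,5],[30.7,4.6,0,0,0,0,5],[34.6,6.9,0,0,0,0,5],[34.6,6.9,0,0,0,0,5]]])

```text
clock: 12.55
position: [0.6236, 0.1382, 0.1067]
eef_rot: [-3.134, 0.007, -0.005]
wrist_force: [1.3, 3.5, 0.8]
opening: 0.153
```

```bash
python3 arc.py 0.6 .8 1
```

```text
t 12.55 q 0.813 r 46.73 z 0.1067 Fccw 0.9 Frad 3.6 Fz 0.8 op 0.153 [0.6236 0.1382 0.1067] [-3.134  0.007 -0.005]
turn [-0.008 -0.003 -0.005]
0.8 [-0.9, 0.3, -0.0]
```

Right at the first click; release for a rest.

>>> jog_arm(steps=[[[-0.5,0.2,0,0,0,0,5],[-0.5,0.2,0,0,0,0,20],[-0.5,0.2,0,0,0,0,24],[-0.5,0.2,0,0,0,0,24],[-0.5,0.2,0,0,0,0,24],[-0.5,0.2,0,0,0,0,24]]])

```text
clock: 13.15
position: [0.623, 0.1378, 0.1067]
eef_rot: [-3.134, 0.008, -0.004]
wrist_force: [-0.8, -0.7, 0.3]
opening: 0.276
```

```bash
python3 - <<'E'
from h import *
im=capture("wrist");cv2.imwrite("pics/w11.png",cv2.resize(im[150:384,130:330],None,fx=3,fy=2.5))
E
python3 arc.py 0.786 1.586 8
```

```text
t 13.20 q 0.807 r 46.11 z 0.1067 Fccw 0.3 Frad 0.0 Fz -1.0 op 0.282 [0.623  0.1379 0.1067] [-3.134  0.007 -0.004]
turn [-0.007 -0.003 -0.005]
0.886 [2.9, 2.2, -0.0]
0.986 [6.3, 5.2, -0.0]
1.086 [9.5, 8.6, -0.0]
1.186 [12.3, 12.2, -0.1]
1.286 [14.7, 16.1, -0.1]
1.386 [16.7, 20.3, -0.1]
1.486 [18.3, 24.6, -0.1]
1.586 [19.5, 29.0, -0.2]
```

View pics/w11.png

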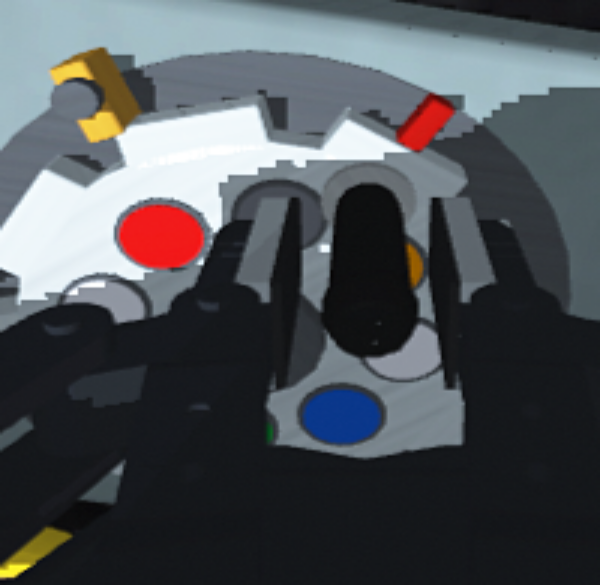

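>>> jog_arm(steps=[[[0,0,0,0,0,0,5],[0,0,0,0,0,0,5],[0,0,0,0,0,0,5],[2.9,2.2,0,0,0,0,5],[6.3,5.2,0,0,0,0,5],[9.5,8.6,0,0,0,0,5],[12.3,12.2,0,0,0,0,5],[14.7,16.1,0,0,0,0,5],[16.7,20.3,0,0,0,0,5],[18.3,24.6,0,0,0,0,5],[19.5,29,0,0,0,0,5],[19.5,29,0,0,0,0,5]]])

```text
clock: 14.4
position: [0.6431, 0.1083, 0.1069]
eef_rot: [-3.133, 0.009, -0.006]
wrist_force: [2.6, 1.6, 1.4]
opening: 0.155
```

```bash
python3 arc.py 1.5 1.59 1
```

```text
t 14.40 q 1.598 r 46.67 z 0.1069 Fccw 1.1 Frad 2.9 Fz 1.4 op 0.155 [0.6431 0.1083 0.1069] [-3.133  0.009 -0.006]
turn [-0.008 -0.004 -0.006]
1.59 [-0.7, -0.2, -0.0]
```

>>> jog_arm(steps=[[[-0.4,0,0,0,0,0,5],[-0.4,0,0,0,0,0,20],[-0.4,0,0,0,0,0,24],[-0.4,0,0,0,0,0,24],[-0.4,0,0,0,0,0,24],[-0.4,0,0,0,0,0,24]]])

```text
clock: 15.0
position: [0.6425, 0.1082, 0.1067]
eef_rot: [-3.134, 0.009, -0.006]
wrist_force: [-0.0, -0.4, 0.8]
opening: 0.277
```

```bash
python3 - <<'E'
from h import *
im=capture("wrist");cv2.imwrite("pics/w12.png",cv2.resize(im[150:384,130:330],None,fx=3,fy=2.5))
E
python3 arc.py 1.576 2.376 8
```

```text
t 15.05 q 1.597 r 46.13 z 0.1068 Fccw -0.2 Frad 1.2 Fz -0.0 op 0.284 [0.6426 0.1083 0.1068] [-3.133  0.009 -0.006]
turn [-0.008 -0.004 -0.006]
1.676 [0.4, 3.6, -0.0]
1.776 [0.7, 8.2, -0.1]
1.876 [0.6, 12.8, -0.1]
1.976 [-0.0, 17.3, -0.1]
2.076 [-1.1, 21.8, -0.2]
2.176 [-2.6, 26.2, -0.2]
2.276 [-4.5, 30.3, -0.3]
2.376 [-6.9, 34.3, -0.3]
```

View pics/w12.png

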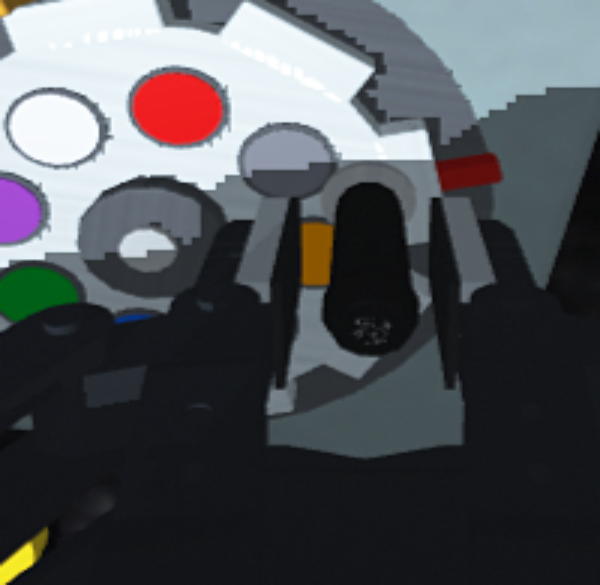

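>>> jog_arm(steps=[[[0,0,0,0,0,0,5],[0,0,0,0,0,0,5],[0,0,0,0,0,0,5],[0.4,3.6,0,0,0,0,5],[0.7,8.2,0,0,0,0,5],[0.6,12.8,0,0,0,0,5],[0,17.3,0,0,0,0,5],[-1.1,21.8,0,0,0,0,5],[-2.6,26.2,0,0,0,0,5],[-4.5,30.3,0,0,0,0,5],[-6.9,34.3,0,0,0,0,5],[-6.9,34.3,0,0,0,0,5]]])

```text
clock: 16.25
position: [0.6361, 0.0735, 0.107]
eef_rot: [-3.133, 0.01, -0.009]
wrist_force: [4.8, -0.4, 0.4]
opening: 0.152
```

```bash
python3 arc.py 2.3 2.376 1
```

```text
t 16.25 q 2.378 r 46.78 z 0.1070 Fccw 2.4 Frad 4.2 Fz 0.4 op 0.152 [0.6361 0.0735 0.107 ] [-3.133  0.01  -0.009]
turn [-0.009 -0.006 -0.007]
2.376 [-0.6, -0.5, 0.0]
```

>>> jog_arm(steps=[[[0,0,0,0,0,0,20],[0,0,0,0,0,0,26],[0,0,0,0,0,0,30],[0,0,0,0,0,0,30],[0,0,0,0,0,0,30]]])

```text
clock: 16.75
position: [0.6357, 0.0736, 0.1067]
eef_rot: [-3.133, 0.01, -0.008]
wrist_force: [0.6, -0.3, -0.1]
opening: 0.351
```

```bash
python3 - <<'E'
from h import *
im=capture("wrist");cv2.imwrite("pics/w13.png",cv2.resize(im[150:384,130:330],None,fx=3,fy=2.5))
E
python3 arc.py 2.3 2.376 1
```

```text
t 16.80 q 2.379 r 46.48 z 0.1068 Fccw -0.3 Frad -0.6 Fz 0.1 op 0.350 [0.6358 0.0736 0.1068] [-3.133  0.01  -0.008]
turn [-0.009 -0.005 -0.006]
2.376 [-0.3, -0.4, 0.0]
```

View pics/w13.png

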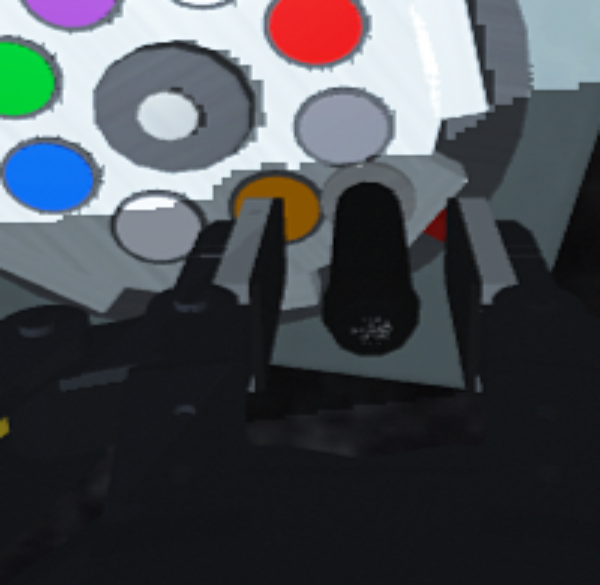

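>>> jog_arm(steps=[[[0,0,-30,0,0,0,30],[0,0,-60,0,0,0,30],[0,0,-90,0,0,0,30],[-30,-9,-90,0,0,-0.15,10],[-60,-18,-90,0,0,-0.3,0],[-90,-27,-90,0,0,-0.45,0],[-120,-36,-90,0,0,-0.6,0],[-150,-45,-90,0,0,-0.75,0],[-180,-53,-90,0,0,-0.9,0],[-192,-53,-90,0,0,-1.05,0],[-192,-53,-90,0,0,-1.2,0],[-192,-53,-90,0,0,-1.35,0]]])

```text
clock: 18.0
position: [0.4431, 0.1273, 0.1967]
eef_rot: [-2.449, -1.962, -0.016]
wrist_force: [0.5, -0.9, 0.2]
opening: -0.004
```

```bash
cat > bolt.py <<'E'
from h import *
from scipy.spatial.transform import Rotation as Ro
def info(tx,ty,tz,yaw=1.394):
    s=get_state();R=Ro.from_rotvec(s["eef_rot"]).as_matrix()
    c,sn=np.cos(yaw),np.sin(yaw);Rt=np.array([[c,sn,0],[sn,-c,0],[0,0,-1]])
    T=np.r_[h2w([.597,.0996,-.1768],[(tx,ty,0)])[0][:2],tz]
    h=np.array([[np.cos(-.1768),np.sin(-.1768)]]);d=s["position"][:2]-[.597,.0996]
    print("t %.2f"%s["clock"],s["position"].round(4),"F",s["wrist_force"].round(1),"op",round(s["opening"],3),"hx %.4f hy %.4f"%((h@d)[0],h[0,0]*d[1]-h[0,1]*d[0]))
    print("shift",(R.T@(T-s["position"])*1e3).round(1),"turn",Ro.from_matrix(R.T@Rt).as_rotvec().round(3))
E
python3 - <<'E'
from bolt import *
info(-.1555,0,.12)
for n in ["wrist","scene"]:
    im=capture(n);cv2.imwrite(f"pics/{n}14.png",cv2.resize(im,None,fx=1.5,fy=1.5) if n=="wrist" else cv2.resize(im[90:290,130:390],None,fx=3,fy=3,interpolation=cv2.INTER_CUBIC))
E
```

```text
t 18.00 [0.4431 0.1273 0.1967] F [ 0.5 -0.9  0.2] op -0.004 hx -0.1563 hy 0.0002
shift [-0.9  0.6 76.7] turn [ 0.004 -0.01  -0.043]
```

View pics/wrist14.png

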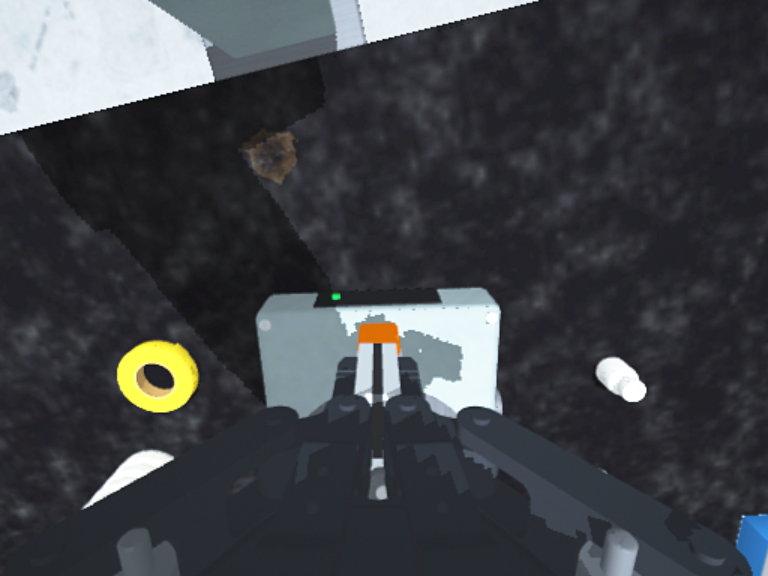

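View pics/scene14.png

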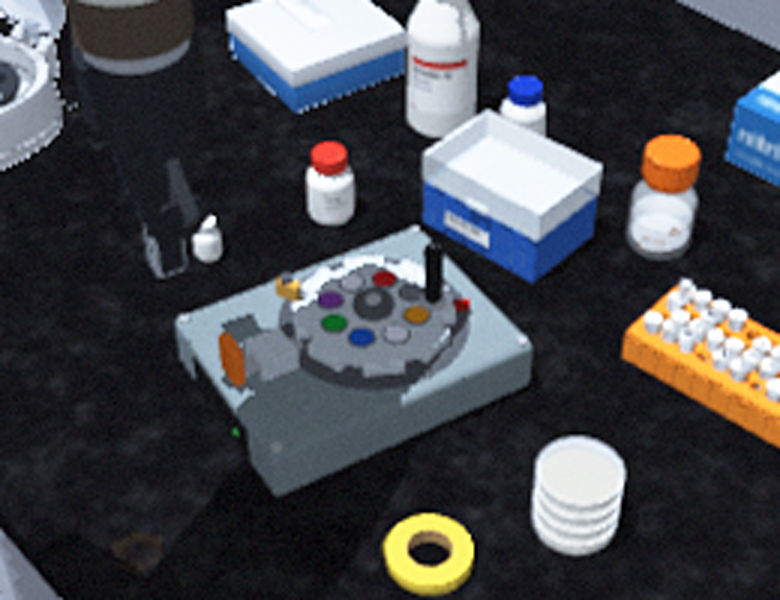

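>>> jog_arm(steps=[[[-1,-1,30,0,-0.01,-0.04,0],[-1,-1,70,0,-0.01,-0.04,0],[-1,-1,100,0,-0.01,-0.04,0],[-1,-1,108,0,-0.01,-0.04,0],[-1,-1,108,0,-0.01,-0.04,0]]])

```text
clock: 18.6
position: [0.4421, 0.1271, 0.0877]
eef_rot: [2.42, 2.001, -0.001]
wrist_force: [0.7, 1.2, -1.1]
opening: 0.005
```

```bash
python3 - <<'E'
from bolt import *
info(-.1355,0,.088)
for n in ["wrist"]:
    im=capture(n);cv2.imwrite(f"pics/{n}15.png",cv2.resize(im,None,fx=1.5,fy=1.5))
E
```

```text
t 18.60 [0.4421 0.1271 0.0877] F [ 0.7  1.2 -1.1] op 0.005 hx -0.1573 hy -0.0002
shift [ 0.4 21.8 -0.3] turn [ 0.001  0.002 -0.012]
```

View pics/wrist15.png

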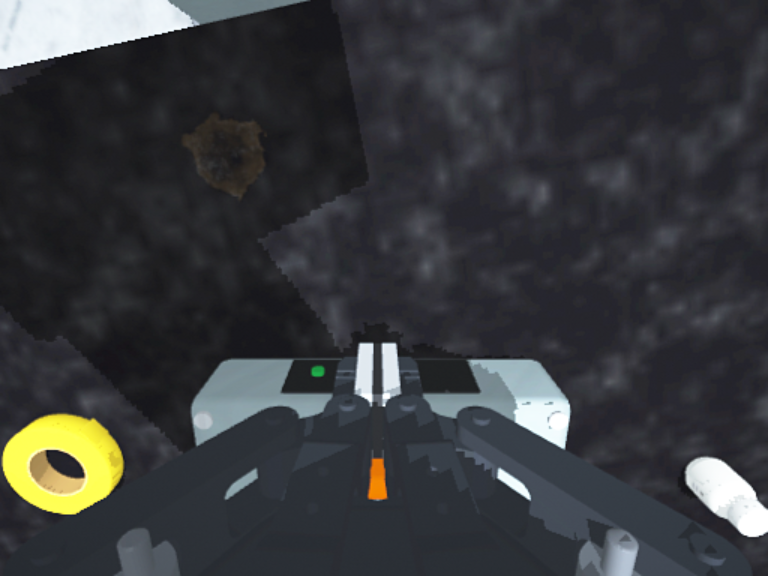

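>>> jog_arm(steps=[[[0.2,8,0,0,0,0,0],[0.4,16,0,0,0,0,0],[0.4,22,0,0,0,0,0],[0.4,25,0,0,0,0,0],[0.4,28,0,0,0,0,0],[0.4,28,0,0,0,0,0]]])

```text
clock: 19.25
position: [0.4711, 0.1226, 0.089]
eef_rot: [2.419, 2.0, 0.003]
wrist_force: [-0.7, 1.2, 0.1]
opening: -0.002
```

```bash
python3 - <<'E'
from bolt import *
info(-.1225,0,.088)
E
```

```text
t 19.25 [0.4711 0.1226 0.089 ] F [-0.7  1.2  0.1] op -0.002 hx -0.1280 hy 0.0004
shift [-0.4  5.5  1.1] turn [ 0.003  0.    -0.012]
```

>>> jog_arm(steps=[[[0,3,1,0,0,0,0],[0,6,1,0,0,0,0],[0,8,1,0,0,0,0],[0,8,1,0,0,0,0]]])

```text
clock: 19.65
position: [0.4779, 0.1211, 0.0878]
eef_rot: [2.42, 2.002, 0.0]
wrist_force: [-4.8, 1.9, 3.5]
opening: 0.002
```

```bash
python3 - <<'E'
from bolt import *
info(-.1225,0,.088)
for n in ["scene","side"]:
    im=capture(n);cv2.imwrite(f"pics/{n}16.png",cv2.resize(im[110:260,150:350],None,fx=4,fy=4,interpolation=cv2.INTER_CUBIC))
E
```

```text
t 19.65 [0.4779 0.1211 0.0878] F [-4.8  1.9  3.5] op 0.002 hx -0.1210 hy 0.0002
shift [-0.2 -1.5 -0.2] turn [ 0.001  0.001 -0.012]
```

View pics/scene16.png

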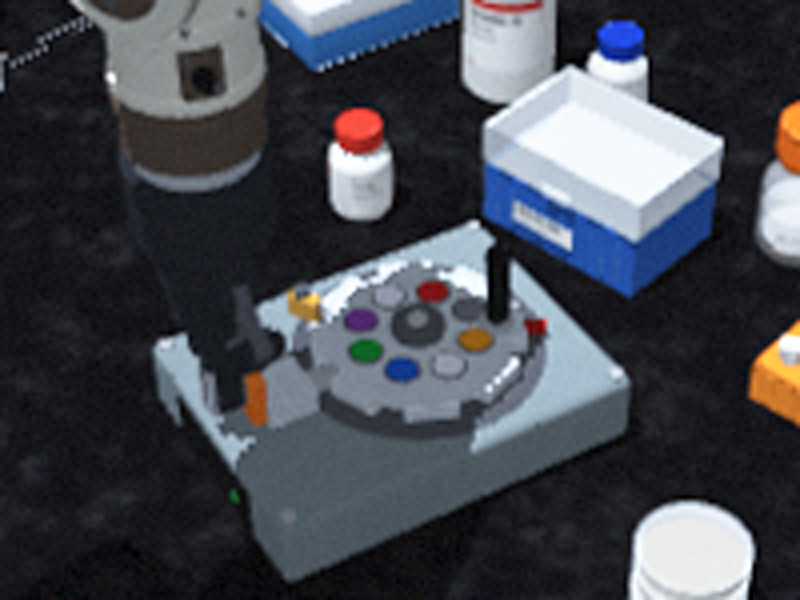

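View pics/side16.png

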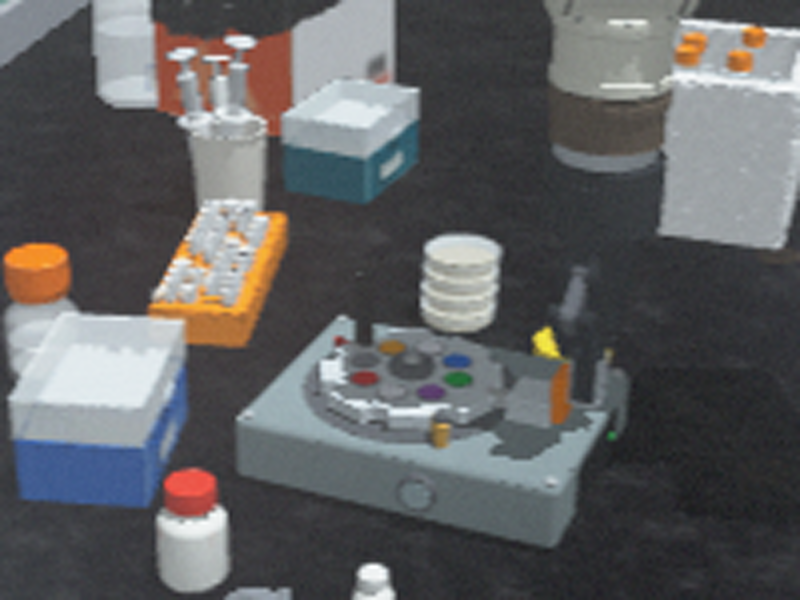

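>>> jog_arm(steps=[[[0,2,0,0,0,0,0],[0,3.5,0,0,0,0,0],[0,3.5,0,0,0,0,0]]])

```text
clock: 20.05
position: [0.4781, 0.1209, 0.0875]
eef_rot: [-2.416, -2.001, 0.006]
wrist_force: [-10.2, 2.9, 8.1]
opening: 0.003
```

```bash
python3 - <<'E'
from bolt import *
info(-.1225,0,.088)
E
```

```text
t 20.05 [0.4781 0.1209 0.0875] F [-10.2   2.9   8.1] op 0.003 hx -0.1208 hy 0.0000
shift [-0.1 -1.7 -0.5] turn [-0.006  0.    -0.011]
```

>>> jog_arm(steps=[[[0,4,0,0,0,0,0],[0,5,0,0,0,0,0],[0,5,0,0,0,0,0]]])

```text
clock: 20.35
position: [0.4782, 0.1208, 0.0873]
eef_rot: [-2.409, -1.997, 0.016]
wrist_force: [-15.3, 3.9, 12.1]
opening: -0.0
```

```bash
python3 - <<'E'
from bolt import *
info(-.1225,0,.088)
E
```

```text
t 20.35 [0.4782 0.1208 0.0873] F [-15.3   3.9  12.1] op -0.0 hx -0.1207 hy -0.0001
shift [ 0.  -1.8 -0.7] turn [-0.016 -0.    -0.009]
```

>>> jog_arm(steps=[[[0,-10,0,0,0,0,0],[0,-25,0,0,0,0,0],[0,-45,-10,0,0,0,0],[0,-60,-40,0,0,0,0],[0,-70,-80,0,0,0,0],[0,-80,-120,0,0,0,0],[0,-80,-140,0,0,0,0],[0,-80,-140,0,0,0,0]]])

```text
clock: 21.15
position: [0.4046, 0.1358, 0.2322]
eef_rot: [-2.412, -2.001, 0.002]
wrist_force: [-0.4, -0.1, -0.1]
opening: -0.001
```

```bash
python3 - <<'E'
from bolt import *
info(-.1225,0,.088)
d=camera_params("wrist");ps=camera_params("scene")
x=[.597,.0996,-.1768]
for n in ["scene","wrist","side"]:
    im=capture(n);r=trace(n,"bolt_tab");print(n,[(round(k["score"],2),k["at"]) for k in r[:2]])
    p=camera_params(n);print(proj(p,h2w(x,[(-.1195+t,0,.0215) for t in (0,.0065,.013)])).round(1).tolist())
    if n!="wrist":cv2.imwrite(f"pics/{n}17.png",cv2.resize(im[110:260,150:350],None,fx=4,fy=4,interpolation=cv2.INTER_CUBIC))
    else: cv2.imwrite(f"pics/{n}17.png",cv2.resize(im,None,fx=1.5,fy=1.5))
E
```

```text
t 21.15 [0.4046 0.1358 0.2322] F [-0.4 -0.1 -0.1] op -0.001 hx -0.1958 hy 0.0018
shift [ -1.7  74.3 143.7] turn [-0.007 -0.004 -0.009]
scene [(0.61, [212.6, 205.4])]
[[206.9, 209.5], [209.6, 208.4], [212.2, 207.3]]
wrist []
[[252.3, 253.0], [252.4, 258.3], [252.4, 263.5]]
side []
[[295.9, 208.6], [293.5, 208.2], [291.1, 207.7]]
```

View pics/scene17.png

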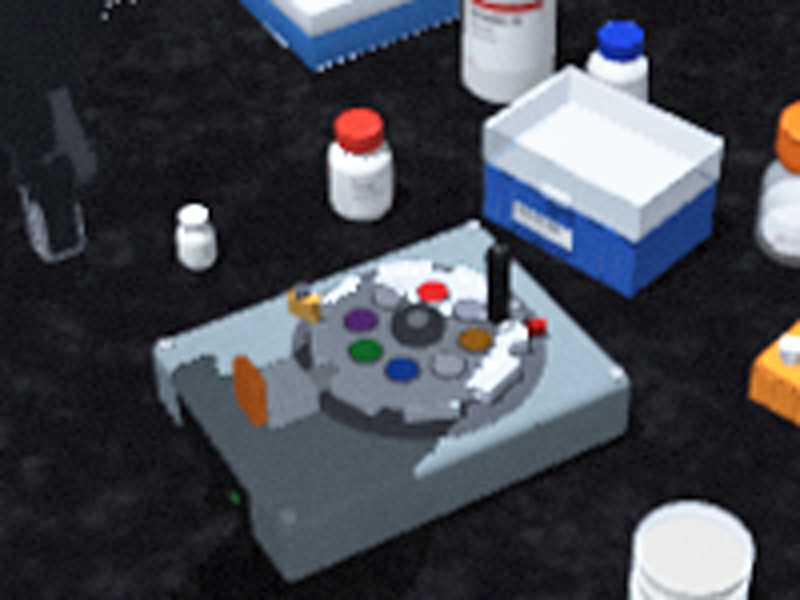

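View pics/wrist17.png

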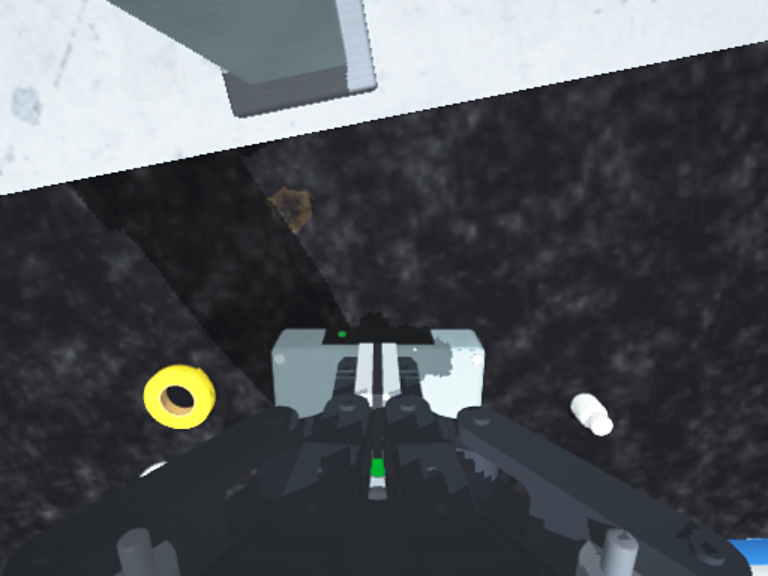

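View pics/side17.png

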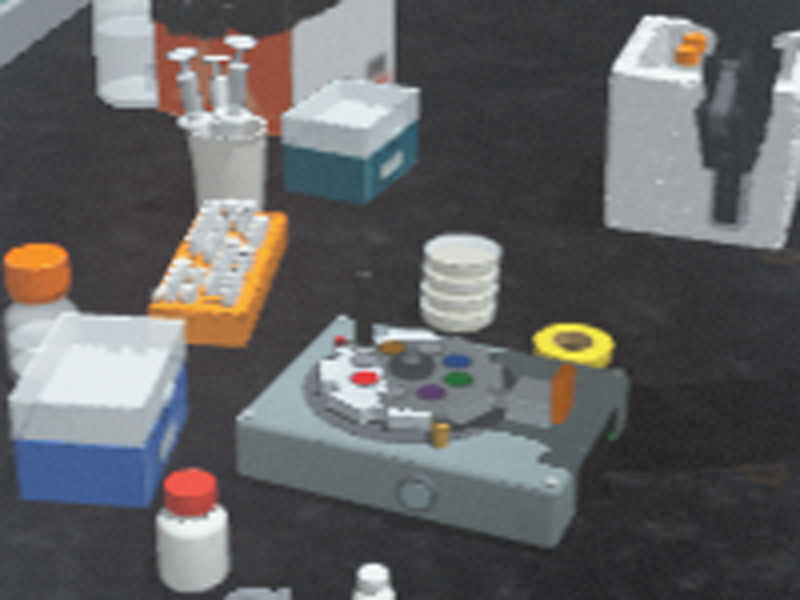

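```bash
python3 - <<'E'
from h import *
x=[.597,.0996,-.1768]
for n,b in [("scene",(195,190,225,232)),("side",(280,190,310,228))]:
    p=camera_params(n);pr=proj(p,h2w(x,[(-.1195,0,.0195),(-.1065,0,.0195)]))
    c=[]
    for im in (cv2.imread(f"pics/{n}0.png"),capture(n)):
        h=cv2.cvtColor(im,cv2.COLOR_BGR2HSV)[b[1]:b[3],b[0]:b[2]].astype(int)
        m=(h[...,0]>5)&(h[...,0]<17)&(h[...,1]>150)&(h[...,2]>60)
        v,u=np.nonzero(m);c.append([u.mean()+b[0],v.mean()+b[1],m.sum(),u.min()+b[0],u.max()+b[0]])
    c=np.array(c);print(n,c.round(2).tolist(),"d",(c[1]-c[0])[:2],"13mm:",pr[1]-pr[0])
E
```

```text
scene [[206.87, 210.0, 82.0, 203.0, 211.0], [212.11, 207.43, 88.0, 209.0, 216.0]] d [ 5.24778271 -2.56818182] 13mm: [ 5.29607004 -2.19114111]
side [[294.85, 209.47, 53.0, 293.0, 297.0], [290.07, 208.05, 59.0, 288.0, 292.0]] d [-4.78125999 -1.42085066] 13mm: [-4.79265915 -0.95138855]
```

Both cameras agree on about 13 mm of bolt travel, so it is fully home. The arm is clear; handing in.

```bash
python3 -c "
from rig import *
print(get_state()['clock']);print(finish_job())"
```

```text
21.55
the job is handed in; nothing more can be done
None
```

The turret is at the third click with the green filter facing the locking bolt, the bolt is pushed home, and I handed the job in at 21.5 s. No verdict was reported.

- **Home stop:** I gripped the crank post and turned the turret counter-clockwise to the stop. The resistance rose from about 6–7 N to about 12–13 N with almost no movement, and I held it there for roughly 0.6 s. By my estimate that is 3–4 N on the stop itself. In the wrist pictures the red tooth was on the brass clamp, and the clamp did not visibly move.
- **Clicks:** I let go of the post at home and at the first, second and third clicks. Each time it sat centred between the open fingers. The estimated angles were 0.016, 0.807, 1.597 and 2.379 rad, about 0.02 above the nominal values, which fits a calibration offset. After the third click the scene picture showed green in line with the bolt.
- **Bolt:** I pushed the tab to a hard stop, about 16 N along the travel with no further movement. The tab's shift in the pictures matched 13 mm of travel: 5.25 of 5.30 px in the scene camera and 4.78 of 4.79 px in the side camera. The trained network gave a slightly smaller figure, about 12.3 mm, from the scene camera and did not find the tab in the last side and wrist pictures.
- **Bystanders:** in the final pictures the red-capped bottle, petri dishes, vial and tape look untouched. I did not measure their positions. The arm ended clear of everything, with close to no force at the wrist.

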